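# Unstack the pantry containers into their colour-coded trays

## Task

Take the stack of food containers on the wooden board apart, together with the single one beside it, and set each container gently down, lid up, in the shelf tray of the same colour as its lid, so that it lies flat on the tray's floor inside the rim. Keep the containers upright on the way and leave the glass jar and the tin where they stand.

Things in the scene. Friction and masses are not known exactly. Their poses are not given: they have to be found in the camera images.
- box_red: Food container, white sides and flat red lid: a 130 x 60 x 44 mm block (x, y, z), 0.32 kg +-30%, stiff (grip 25 N across y). Origin at the centre of its underside, z up. Starts on a fixed wooden board 12 mm thick beside the blue one, lengths parallel within 0.1 rad, centre lines 104 mm apart; one of the two (it varies) stands alone, the other is the bottom of the stack.
- box_blue: Food container, white sides and flat blue lid: a 130 x 60 x 44 mm block (x, y, z), 0.32 kg +-30%, stiff (grip 25 N across y). Origin at the centre of its underside, z up. Starts on a fixed wooden board 12 mm thick beside the red one, lengths parallel within 0.1 rad, centre lines 104 mm apart; one of the two (it varies) stands alone, the other is the bottom of the stack.
- box_green: Food container, white sides and flat green lid: a 104 x 60 x 44 mm block (x, y, z), 0.24 kg +-30%, stiff (grip 25 N across y). Origin at the centre of its underside, z up. Starts in the second layer of the stack, on the red or the blue container and under the yellow one.
- box_yellow: Food container, white sides and flat yellow lid: a 78 x 60 x 44 mm block (x, y, z), 0.16 kg +-30%, stiff (grip 25 N across y). Origin at the centre of its underside, z up. Starts on top of the stack, on the green container, its top about 144 mm above the worktop.
- tray_red: Shallow open red tray fixed to the worktop, for the container with the red lid: 154 x 84 mm outside, 148 x 78 mm inside, floor 3 mm thick, rim 10 mm above the worktop. Origin at the centre of its underside, on the worktop; x along its length, y across its width, z up.
- tray_blue: Shallow open blue tray fixed to the worktop, for the container with the blue lid: 154 x 84 mm outside, 148 x 78 mm inside, floor 3 mm thick, rim 10 mm above the worktop. Origin at the centre of its underside, on the worktop; x along its length, y across its width, z up.
- tray_green: Shallow open green tray fixed to the worktop, for the container with the green lid: 128 x 84 mm outside, 122 x 78 mm inside, floor 3 mm thick, rim 10 mm above the worktop. Origin at the centre of its underside, on the worktop; x along its length, y across its width, z up.
- tray_yellow: Shallow open yellow tray fixed to the worktop, for the container with the yellow lid: 102 x 84 mm outside, 96 x 78 mm inside, floor 3 mm thick, rim 10 mm above the worktop. Origin at the centre of its underside, on the worktop; x along its length, y across its width, z up.
- glass_jar: Bystander: amber glass jar with a brass-coloured cap, 62 mm in diameter, 95 mm high, standing loose beyond the containers. Origin at the centre of its underside.
- tin: Bystander: steel food tin with a paper label and a bare metal top, 66 mm in diameter, 85 mm high, standing loose beyond the containers. Origin at the centre of its underside.
Things that resemble listed ones, but are neither listed nor needed, are in the scene too. Leave any pink look-alike of the box_green alone.

How it is judged:
By the outcome, as a careful person would: the job done as asked, in the order asked, and still so for the second after the job is handed in, with the robot touching nothing.
It also fails if it takes over 136 s, if anything falls off the work surface, if the arm or the gripper's body presses on something with over 40 N, if the wrist force passes 120 N, or if a joint passes its speed limit or range.

## Robot

A 7-joint arm with a two-finger parallel gripper is mounted at the origin on the work surface. World frame = base frame: x ahead of the robot, y to its left, z up, the work surface at z = 0. Lengths are in m, angles in rad, forces in N, time in s.
With the tool pointing down it reaches from about 0.425 to 0.875 m from the base axis. Payload 4.7 kg.
Tool frame: the origin (TCP) lies on the centre line of the jaws, within the pads' length; the fingertips stand 22 mm ahead of it and the grasp point (between the pads) lies 3 mm ahead of it; z points along the fingers, y is the direction in which the jaws open and shut (so a half turn about z gives the same grasp; the last joint's range is limited). The gripper opens to 87 mm and grips with 3 to 60 N. Pads are 19 mm wide; open, the fingers measure 117 mm over their backs; the gripper's body (75 mm by 190 mm) begins 51 mm behind the grasp point.
Start: joints at [1.307, 0.321, -0.07, 1.45, 0.023, 1.371, -0.057], TCP at [0.178, -0.625, 0.245] pointing down, gripper open.
Joint ranges: [-2.86, 2.86], [-0.3, 2.09], [-1.38, 1.24], [0.06, 2.45], [-1.56, 4.7], [0.09, 2.05], [-2.69, 2.69]. Speed limits (rad/s): [2.57, 2.57, 3.14, 3.14, 3.14, 3.14, 3.14].

## Interface

Orientations are given as a rotation vector (axis times angle).
In Python, from bench import ctrl, imaging, close_job, finder gives the robot as it stands. The module is installed in compiled form; this text tells all that it offers.
- The arm moves only by the shell command python3 -m jog 'ROWS' [FORCE]. ROWS is JSON, a list that holds one entry, the list of rows, each a list of 7 numbers: the shift along the tool's x, y, z in cm, then the turn, a rotation vector about the tool's x, y, z in degrees, then the finger opening in cm, from 0 to 8.7. In form: [[[dx, dy, dz, ax, ay, az, claw], ...]]. A call has 1 to 12 rows; each row shifts and turns the commanded pose from where the row before left it, along the tool's axes as they then stand; what a row does not reach is not made up. A row lasts 1/10 s, in which the tool goes at most 50 mm and 8.59 degrees, less where a joint would pass 70% of its speed; a pose out of reach is approached as far as the arm can. A call is refused whole if a number of a shift passes 5 or a number of a turn 8.59, either way. A call with a gripper value outside its range is refused whole. The fingers move at their own pace and stop on an object; FORCE is the grip in N (left out, the last holds). Time passes only in rows, so rows that do not move let the fingers close. It gives the time, the measured TCP pose, the force and the opening at its end, in the units of the state.
- ctrl.get_state(): the state, without advancing time (a new reading comes with each control period).
- imaging.get_image(name): name is "side" or "top"; returns a dict with "frame" (480x640x3 uint8, red, green, blue), "intrinsics" (3x3 intrinsics, pixels), "k1" (the pictures are not rectified: a ray, as slopes to the right and down, at radius r is drawn at 1 + k1 r^2 times it, then the intrinsics apply), "pose" (4x4, takes a point from camera to world coordinates). Camera axes: x right, y down, z forward; pixel columns grow to the right and rows downward; lengths in m; the calibration is good to about 2 mm. A picture is of the moment at which its call begins. There is no depth.
- close_job(): hands the job in, once; it reports no verdict.
Trained networks look in the newest picture that a camera, given by its name, has taken for a name from the list of things; names that differ only in an ending like _2 or _b are one class to them, and where a whole thing is asked for, a point or a joint stands for the part that bears it (a point fixed in the world has none). Each returns a list of dicts, best first, with "conf" (0 to 1); they miss things now and then, are a little off and sometimes report something else, mostly with a low value. They report only what shows in the picture. A call takes as long as a camera call. They do not tell look-alikes from the thing itself.
- finder.trace(label, camera): "region" (480x640 bool, what is visible of it) and "point" ([row, column] as shares, 0 to 1, of the picture: columns of its width, rows of its height, amid what is visible of it).
- finder.spot_point(label, camera): "point" ([row, column] as shares, 0 to 1, of the picture: columns of its width, rows of its height: a listed point, or the origin of a listed thing).
The state is a dict: "time": time; "joint_positions": joint angles; "qd": joint speeds; "joint_torque": joint torques, N m; "position": TCP position; "tool_rot": TCP orientation; "ft_force": force on the tool from outside, world axes, zero at the start; "torque": the same for the moment, N m; "grip_width": opening from 0.0 (shut) to 1.0 (fully open).
Only numpy, scipy, OpenCV 4.12 (cv2) and the standard library are available. Lean on these libraries where they do the work, as an engineer would, in place of code of your own. Each camera call takes 0.05 s, during which the arm holds its last target. There are 200 camera calls.

## Working session

There is one attempt and no reset: what is moved stays moved. The work goes in short steps, Python scripts to look and compute and a shell command to move; the robot and the scene stay as the last step left them, time stands still between calls to the robot, and variables do not carry over. Pictures are saved under pics/ and viewed, about 12 in all and at most 16, crops included, and the job is handed in when it is done.

```bash
mkdir -p pics; cat > h.py <<'E'
import numpy as np, cv2
from bench import ctrl, imaging, close_job, finder
from scipy.spatial.transform import Rotation as R
def cam(n):
    d=imaging.get_image(n); return d
def ray(d,uv):
    K=np.array(d["intrinsics"]);P=np.array(d["pose"]);k=d["k1"]
    p=(np.atleast_2d(uv)-[K[0,2],K[1,2]])/[K[0,0],K[1,1]]
    s=p.copy()
    for _ in range(20): s=p/(1+k*(s**2).sum(1,keepdims=True))
    return P[:3,3],np.c_[s,np.ones(len(s))]@P[:3,:3].T
def at(d,uv,z):
    o,r=ray(d,uv); return o+r*((z-o[2])/r[:,2])[:,None]
def px(d,X):
    K=np.array(d["intrinsics"]);P=np.array(d["pose"])
    c=(np.atleast_2d(X)-P[:3,3])@P[:3,:3]; s=c[:,:2]/c[:,2:]
    s=s*(1+d["k1"]*(s**2).sum(1,keepdims=True))
    return s*[K[0,0],K[1,1]]+[K[0,2],K[1,2]]
def save(d,f,crop=None,k=1):
    im=d["frame"][...,::-1]
    if crop: r0,r1,c0,c1=crop; im=im[r0:r1,c0:c1]
    cv2.imwrite("pics/"+f,cv2.resize(im,None,fx=k,fy=k,interpolation=cv2.INTER_CUBIC))
E
python3 - <<'E'
from h import *
for n in("top","side"):
    d=cam(n); save(d,n+"0.png"); print(n,np.round(d["pose"],3).tolist(),np.round(d["intrinsics"],1).tolist(),d["k1"])
s=ctrl.get_state(); print(s)
E
```

```text
top [[-0.013, -0.989, 0.15, 0.393], [-1.0, 0.012, -0.009, -0.005], [0.007, -0.15, -0.989, 1.293], [0.0, 0.0, 0.0, 1.0]] [[598.7, 0.0, 317.5], [0.0, 598.7, 237.1], [0.0, 0.0, 1.0]] 0.022097091867380802
side [[0.918, -0.264, 0.295, 0.284], [-0.396, -0.647, 0.652, -0.684], [0.019, -0.715, -0.699, 0.846], [0.0, 0.0, 0.0, 1.0]] [[525.5, 0.0, 312.3], [0.0, 525.5, 234.8], [0.0, 0.0, 1.0]] -0.02717614872149355
{'time': 0.1, 'joint_positions': array([ 1.30707886,  0.32178909, -0.07006437,  1.45155669,  0.02257796,
        1.37072683, -0.05688512]), 'qd': array([-4.75103786e-04, -2.82449244e-03,  1.66927319e-03, -3.15808151e-03,
       -5.83241048e-04,  3.65741881e-05,  7.65870832e-04]), 'joint_torque': array([-3.00657052e-05, -4.92572629e+01, -4.05692048e-01, -3.13398850e+01,
       -6.41933153e-02,  3.95214208e-02,  5.39760731e-05]), 'position': array([ 0.17809966, -0.62467182,  0.24354267]), 'tool_rot': array([-3.10967816e+00, -4.34791680e-01,  4.82363912e-04]), 'ft_force': array([ 0.49925609, -0.84607066,  0.26852686]), 'torque': array([ 0.03803406, -0.03642407, -0.03436511]), 'grip_width': 0.999563544253072}
```

View pics/top0.png

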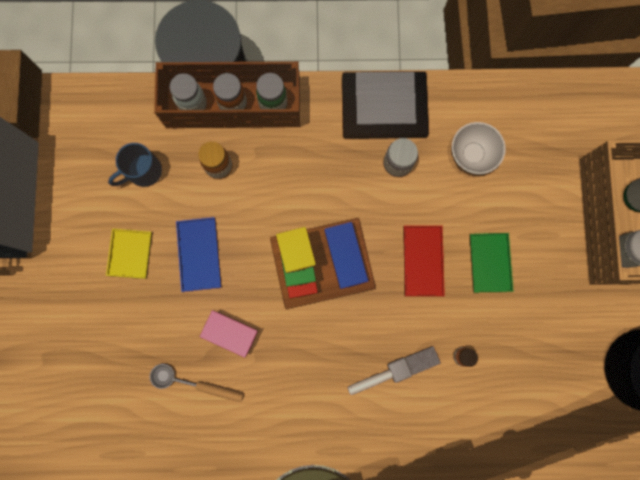

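View pics/side0.png

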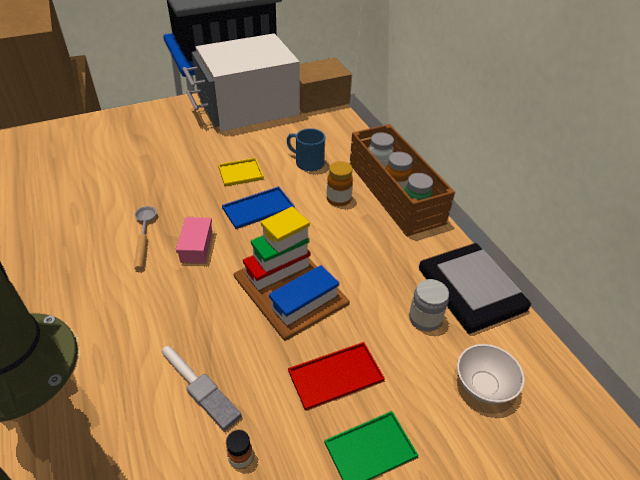

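The top view shows yellow over green over red at about (297,265), with blue alone at (346,254). The trays are yellow (130,253), blue (199,254), red (424,261) and green (491,263). The pink look-alike (229,333) is clearly a different colour, so I'll leave it. The jar is at (213,158) and the tin at (402,157).

```bash
cat >> h.py <<'E'
HUE={"red":[(0,8),(172,180)],"yellow":[(24,34)],"green":[(50,75)],"blue":[(108,128)]}
def blobs(d,c,amin=150):
    h=cv2.cvtColor(d["frame"],cv2.COLOR_RGB2HSV); m=np.zeros(h.shape[:2],np.uint8)
    for a,b in HUE[c]: m|=cv2.inRange(h,(a,130,60),(b,255,255))
    m=cv2.morphologyEx(m,cv2.MORPH_OPEN,np.ones((3,3)))
    cs,_=cv2.findContours(m,cv2.RETR_EXTERNAL,cv2.CHAIN_APPROX_NONE)
    return [k[:,0] for k in cs if cv2.contourArea(k)>amin]
def rect(d,k,z):
    p=at(d,k,z)[:,:2]; (c,s,a)=cv2.minAreaRect((p*1000).astype(np.float32))
    if s[0]<s[1]: s=s[::-1]; a+=90
    a=(a+90)%180-90
    return np.round(np.array(c)/1000,4),np.round(s,1),round(a,1)
def show(n="top"):
    d=cam(n)
    for c in HUE:
        for k in blobs(d,c):
            print(n,c,k.mean(0).round(),*[(z,rect(d,k,z)) for z in((.01,.056,.1,.144) )])
    return d
def goal(x,y,z,ang):
    """tool-frame shift (cm) and yaw turn (deg) to reach TCP x,y,z with tool x along world angle ang (mod 180)"""
    s=ctrl.get_state(); T=R.from_rotvec(s["tool_rot"]); M=T.as_matrix()
    cur=np.degrees(np.arctan2(M[1,0],M[0,0])); dz=-((ang-cur+90)%180-90)
    print("t",s["time"],"pos",s["position"].round(4),"yaw",round(cur,1),"tilt",np.degrees(np.arccos(-M[2,2])).round(2),
      "d_tool cm",(M.T@(np.array([x,y,z])-s["position"])*100).round(2),"turn z",round(dz,1),"f",s["ft_force"].round(1),"grip",round(s["grip_width"]*8.7,2),"q7",s["joint_positions"][6].round(2))
E
python3 - <<'E'
from h import *
d=show(); d2=show("side")
for l in("box_yellow","box_green","box_red","box_blue"):
    for r in finder.trace(l,"top")[:2]: print(l,r["conf"],np.array(r["point"])*[480,640])
goal(.5,0,.3,0)
E
```

```text
top red [302. 290.] (0.01, (array([0.4733, 0.0177]), array([63.5, 24.7]), -80.7)) (0.056, (array([0.4705, 0.0169]), array([61.3, 23.8]), -80.7)) (0.1, (array([0.4677, 0.0161]), array([59.1, 23. ]), -80.7)) (0.144, (array([0.465 , 0.0153]), array([56.9, 22.1]), -80.7))
top red [423. 261.] (0.01, (array([ 0.5343, -0.2444]), array([149.5,  84.3]), -0.7)) (0.056, (array([ 0.5292, -0.2358]), array([144.1,  81.3]), -0.7)) (0.1, (array([ 0.5244, -0.2276]), array([139. ,  78.4]), -0.7)) (0.144, (array([ 0.5195, -0.2194]), array([133.9,  75.5]), -0.7))
top yellow [129. 254.] (0.01, (array([0.5571, 0.39  ]), array([99.9, 84. ]), -4.8)) (0.056, (array([0.5512, 0.3759]), array([96.3, 80.9]), -4.8)) (0.1, (array([0.5456, 0.3623]), array([92.9, 78.1]), -4.8)) (0.144, (array([0.54  , 0.3487]), array([89.5, 75.2]), -4.8))
top yellow [295. 250.] (0.01, (array([0.5597, 0.0328]), array([88.2, 69.4]), 13.5)) (0.056, (array([0.5538, 0.0314]), array([85.1, 66.9]), 13.5)) (0.1, (array([0.5481, 0.0301]), array([82. , 64.5]), 13.5)) (0.144, (array([0.5423, 0.0288]), array([79. , 62.1]), 13.5))
top green [300
[... 2313 characters left out ...]
]), array([121.7,  79.4]), 0.7)) (0.1, (array([ 0.5031, -0.4239]), array([115.,  75.]), 0.7)) (0.144, (array([ 0.4902, -0.4393]), array([108.2,  70.6]), 0.7))
side green [263. 247.] (0.01, (array([0.5197, 0.1014]), array([68.6, 36.5]), -77.3)) (0.056, (array([0.5068, 0.0582]), array([64.8, 34.4]), -77.3)) (0.1, (array([0.4944, 0.0169]), array([61.2, 32.5]), -77.3)) (0.144, (array([ 0.482 , -0.0245]), array([57.6, 30.6]), -77.3))
box_yellow 0.88 [250.896 294.528]
box_green 0.94 [332.976 227.776]
box_red 0.81 [286.896 303.104]
box_blue 0.92 [254.88  341.888]
t 0.4 pos [ 0.1782 -0.625   0.2444] yaw 15.9 tilt 0.01 d_tool cm [ 48.09 -51.28  -5.55] turn z 15.9 f [ 0.6  0.6 -0.8] grip 8.68 q7 -0.06
```

```bash
python3 -m jog '[[[1,-1,0,0,0,0,8.7],[2,-2,0,0,0,0,8.7],[3,-3,0,0,0,0,8.7],[3.3,-3.3,0,0,0,0,8.7],[3.3,-3.3,0,0,0,0,8.7],[3.3,-3.3,0,0,0,0,8.7],[3.3,-3.3,0,0,0,0,8.7],[3.3,-3.3,0,0,0,0,8.7],[3.3,-3.3,0,0,0,0,8.7],[3.3,-3.3,0,0,0,0,8.7],[3.3,-3.3,0,0,0,0,8.7],[3.3,-3.3,0,0,0,0,8.7]]]' 25; python3 -m jog '[[[3.3,-3.3,0,0,0,0,8.7],[3.3,-3.3,0,0,0,0,8.7],[3.3,-3.3,0,0,0,0,8.7],[3,-3,0,0,0,0.8,8.7],[2,-2,0,0,0,0.8,8.7],[1,-1,0,0,0,0.8,8.7],[0,0,0,0,0,0,8.7]]]'; python3 -c "
from h import *
goal(.5423,.0288,.134,13.5)"
```

```text
time: 1.6
position: [0.4239, -0.1811, 0.2447]
tool_rot: [3.11, 0.436, 0.0]
ft_force: [1.1, -0.7, -0.9]
grip_width: 1.003
time: 2.3
position: [0.5335, 0.0159, 0.2445]
tool_rot: [-3.118, -0.378, -0.0]
ft_force: [0.4, 0.3, 0.2]
grip_width: 1.001
t 2.3 pos [0.5335 0.0159 0.2445] yaw 13.8 tilt 0.06 d_tool cm [ 1.16 -1.04 11.05] turn z 0.3 f [0.4 0.3 0.2] grip 8.71 q7 -1.48
```

```bash
python3 -m jog '[[[0.6,-0.5,1,0,0,0,8.7],[0.6,-0.5,1.5,0,0,0,8.7],[0,0,2.5,0,0,0,8.7],[0,0,2.5,0,0,0,8.7],[0,0,2,0,0,0,8.7],[0,0,1,0,0,0,8.7],[0,0,0.5,0,0,0,8.7],[0,0,0,0,0,0,8.7]]]' 25;python3 -m jog '[[[0,0,0,0,0,0,5.5],[0,0,0,0,0,0,5.5],[0,0,0,0,0,0,5.5],[0,0,0,0,0,0,5.5],[0,0,0,0,0,0,5.5],[0,0,0,0,0,0,5.5],[0,0,0,0,0,0,5.5],[0,0,0,0,0,0,5.5]]]' 25; python3 - <<'E'
from h import *
goal(.557,.389,.24,-4.8)
d=cam("side"); save(d,"g1.png",(150,350,180,400),3)
E
```

```text
time: 3.1
position: [0.5427, 0.0245, 0.134]
tool_rot: [-3.12, -0.369, 0.001]
ft_force: [0.4, 0.3, -0.1]
grip_width: 0.999
time: 3.9
position: [0.5432, 0.0252, 0.135]
tool_rot: [-3.12, -0.37, -0.001]
ft_force: [-0.8, 2.0, 4.4]
grip_width: 0.688
t 3.9 pos [0.5432 0.0252 0.135 ] yaw 13.5 tilt 0.04 d_tool cm [  9.86 -35.05 -10.49] turn z 18.3 f [-0.8  2.   4.4] grip 5.98 q7 -1.57
```

View pics/g1.png

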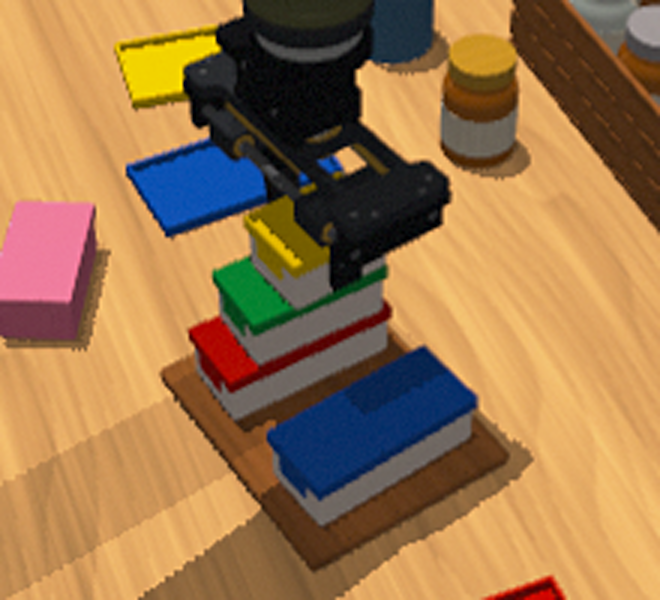

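Yellow is held at a 59.8 mm opening, and the view shows the jaws square across it. Lifting and carrying it to the yellow tray.

```bash
python3 -m jog '[[[0,0,-0.5,0,0,0,5.5],[0,0,-1,0,0,0,5.5],[0,0,-2,0,0,0,5.5],[0,0,-2.5,0,0,0,5.5],[0,-1,-2,0,0,0,5.5],[0.5,-2,-1,0,0,0,5.5],[1,-3,-1,0,0,0,5.5],[1,-3.5,0,0,0,0,5.5],[1,-3.5,0,0,0,0,5.5],[1,-3.5,0,0,0,0,5.5],[1,-3.5,0,0,0,0,5.5],[1,-3.5,0,0,0,0,5.5]]]' 25; python3 -m jog '[[[1,-3.5,0,0,0,0,5.5],[1,-3.5,0,0,0,0,5.5],[0.9,-2,0,0,0,3,5.5],[0.4,-1,0,0,0,4,5.5],[0,0,0,0,0,4,5.5],[0,0,0,0,0,4,5.5],[0,0,0,0,0,3,5.5],[0,0,0,0,0,0,5.5],[0,0,0,0,0,0,5.5]]]'; python3 - <<'E'
from h import *
goal(.557,.389,.037,-4.8)
d=show(); save(d,"p1.png",(200,340,80,400),2)
E
```

```text
time: 5.15
position: [0.5514, 0.2691, 0.2347]
tool_rot: [3.119, 0.368, 0.0]
ft_force: [0.1, -0.8, -0.6]
grip_width: 0.688
time: 6.05
position: [0.5606, 0.3729, 0.2345]
tool_rot: [3.139, -0.122, -0.0]
ft_force: [0.6, -0.7, -0.9]
grip_width: 0.688
t 6.05 pos [0.5606 0.3729 0.2345] yaw -4.4 tilt 0.03 d_tool cm [-0.49 -1.59 19.75] turn z 0.4 f [ 0.6 -0.7 -0.9] grip 5.99 q7 -2.5
top red [302. 290.] (0.01, (array([0.473 , 0.0171]), array([64. , 25.2]), -80.0)) (0.056, (array([0.4701, 0.0163]), array([61.7, 24.3]), -80.0)) (0.1, (array([0.4674, 0.0155]), array([59.5, 23.4]), -80.0)) (0.144, (array([0.4646, 0.0148]), array([57.3, 22.5]), -80.0))
top red [423. 261.] (0.01, (array([ 0.5343, -0.244 ]), array([149.5,  83.5]), -0.7)) (0.056, (array([ 0.5292, -0.2355]), array([144.2,  80.5]), -0.7)) (0.1, (array([ 0.5244, -0.2273]), array([139. ,  77.7]), -0.7)) (0.144, (array([ 0.5195, -0.2191]), array([133.9,  74.8]), -0.7))
top yellow [136. 264.] (0.01, (array([0.5286, 0.3788]), array([54.8, 49.5]), 89.3)) (0.056, (array([0.5238, 0.365 ]), array([52.9, 47.7]), 89.3)) (0.1, (array([0.5191, 0.351
[... 484 characters left out ...]
86]), array([105.1,  60.9]), 8.9)) (0.1, (array([0.5314, 0.0274]), array([101.4,  58.7]), 8.9)) (0.144, (array([0.5263, 0.0262]), array([97.6, 56.6]), 8.9))
top blue [198. 270.] (0.01, (array([0.5238, 0.2377]), array([86.8, 79.6]), 5.6)) (0.056, (array([0.5191, 0.229 ]), array([83.7, 76.8]), 5.6)) (0.1, (array([0.5146, 0.2206]), array([80.7, 74. ]), 5.6)) (0.144, (array([0.5102, 0.2123]), array([77.7, 71.3]), 5.6))
top blue [346. 255.] (0.01, (array([ 0.548 , -0.0768]), array([129.7,  58.3]), 14.1)) (0.056, (array([ 0.5425, -0.0742]), array([125. ,  56.3]), 14.1)) (0.1, (array([ 0.5372, -0.0718]), array([120.6,  54.3]), 14.1)) (0.144, (array([ 0.5319, -0.0693]), array([116.1,  52.3]), 14.1))
```

View pics/p1.png

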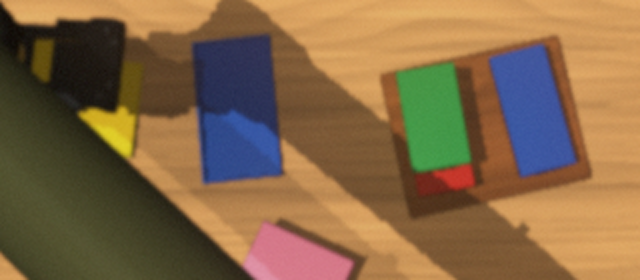

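The green lid reads 101 x 59 mm at z = 0.1, as it should, and it hasn't moved. Lowering yellow.

```bash
python3 -m jog '[[[-0.3,-0.8,1,0,0,0.4,5.5],[-0.2,-0.8,2,0,0,0,5.5],[0,0,3,0,0,0,5.5],[0,0,3,0,0,0,5.5],[0,0,3,0,0,0,5.5],[0,0,3,0,0,0,5.5],[0,0,2,0,0,0,5.5],[0,0,1,0,0,0,5.5],[0,0,0.5,0,0,0,5.5],[0,0,0,0,0,0,5.5],[0,0,0,0,0,0,5.5]]]' 25; python3 - <<'E'
from h import *
goal(.557,.389,.037,-4.8)
d=cam("side"); save(d,"p2.png",(100,260,180,400),3)
E
```

```text
time: 7.2
position: [0.5573, 0.3904, 0.0507]
tool_rot: [-3.138, 0.134, -0.002]
ft_force: [-0.2, -0.8, -1.3]
grip_width: 0.693
t 7.2 pos [0.5573 0.3904 0.0507] yaw -4.9 tilt 0.11 d_tool cm [-0.03  0.14  1.37] turn z -0.1 f [-0.2 -0.8 -1.3] grip 6.03 q7 -2.6
```

View pics/p2.png

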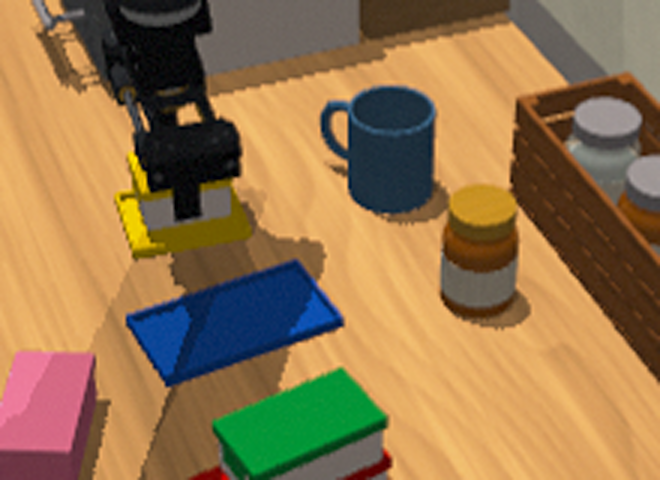

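The container hangs inside the yellow rim. Lowering it gently until contact.

```bash
python3 -m jog '[[[0,0,0.4,0,0,0,5.5],[0,0,0.3,0,0,0,5.5],[0,0,0.2,0,0,0,5.5],[0,0,0.1,0,0,0,5.5],[0,0,0.1,0,0,0,5.5],[0,0,0.1,0,0,0,5.5],[0,0,0,0,0,0,5.5]]]' ; python3 -m jog '[[[0,0,0.05,0,0,0,5.5],[0,0,0.05,0,0,0,5.5],[0,0,0,0,0,0,5.5]]]'
```

```text
time: 7.95
position: [0.5569, 0.3897, 0.0381]
tool_rot: [3.139, -0.134, 0.0]
ft_force: [-2.0, -1.1, 2.2]
grip_width: 0.689
time: 8.25
position: [0.5568, 0.3897, 0.038]
tool_rot: [3.138, -0.134, 0.001]
ft_force: [-3.7, -3.3, 8.5]
grip_width: 0.688
```

Contact at 8.5 N, at the expected height. Releasing and retreating.

```bash
python3 -m jog '[[[0,0,0,0,0,0,6.5],[0,0,0,0,0,0,7.5],[0,0,0,0,0,0,8.0],[0,0,0,0,0,0,8.0],[0,0,0,0,0,0,8.0],[0,0,-0.5,0,0,0,8.0],[0,0,-1,0,0,0,8.0],[0,0,-2,0,0,0,8.0],[0,0,-3,0,0,-2,8.0],[0,0.5,-3,0,0,-4,8.0],[0,1.5,-3,0,0,-4,8.0],[0,2.5,-3,0,0,-4,8.7]]]'; python3 -c "
from h import *
goal(.5314,.0274,.09,8.9)"
```

```text
time: 9.45
position: [0.5579, 0.3466, 0.1939]
tool_rot: [-3.129, -0.26, -0.001]
ft_force: [-0.1, -0.2, 0.2]
grip_width: 0.951
t 9.45 pos [0.5579 0.3466 0.1939] yaw 9.5 tilt 0.12 d_tool cm [-7.89 31.07 10.33] turn z 0.6 f [-0.1 -0.2  0.2] grip 8.28 q7 -2.24
```

```bash
python3 -m jog '[[[-0.9,3.3,0,0,0,0.6,8.7],[-1,4,0,0,0,0,8.7],[-1,4,0,0,0,0,8.7],[-1,4,0,0,0,0,8.7],[-1,4,0,0,0,0,8.7],[-1,4,0,0,0,0,8.7],[-1,3.8,0,0,0,0,8.7],[-0.7,2.5,0,0,0,0,8.7],[-0.3,1.4,0,0,0,0,8.7],[0,0,0,0,0,0,8.7],[0,0,0,0,0,0,8.7]]]'; python3 - <<'E'
from h import *
goal(.5314,.0274,.09,8.9)
d=cam("top"); save(d,"p3.png",(200,340,80,400),2)
for k in blobs(d,"yellow"): print(k.mean(0),rect(d,k,.047),rect(d,k,.01))
E
```

```text
time: 10.55
position: [0.5274, 0.0273, 0.1922]
tool_rot: [-3.133, -0.234, -0.002]
ft_force: [-0.2, 0.0, 0.7]
grip_width: 1.0
t 10.55 pos [0.5274 0.0273 0.1922] yaw 8.5 tilt 0.07 d_tool cm [ 0.38  0.05 10.22] turn z -0.4 f [-0.2  0.   0.7] grip 8.7 q7 -1.61
[128.71957672 256.23280423] (array([0.5527, 0.3788]), array([97.9, 81.8]), -4.8) (array([0.5575, 0.3902]), array([100.8,  84.2]), -4.8)
```

View pics/p3.png

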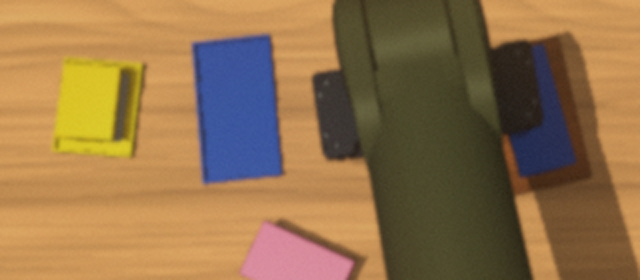

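Yellow sits in its tray, and the shift to the left is parallax from the lid's height. Now green.

```bash
python3 -m jog '[[[0.2,0,1,0,0,-0.4,8.7],[0.2,0,1.5,0,0,0,8.7],[0,0,2.5,0,0,0,8.7],[0,0,2.5,0,0,0,8.7],[0,0,1.5,0,0,0,8.7],[0,0,1,0,0,0,8.7],[0,0,0.2,0,0,0,8.7],[0,0,0,0,0,0,8.7]]]' 25;python3 -m jog '[[[0,0,0,0,0,0,5.5],[0,0,0,0,0,0,5.5],[0,0,0,0,0,0,5.5],[0,0,0,0,0,0,5.5],[0,0,0,0,0,0,5.5],[0,0,0,0,0,0,5.5],[0,0,0,0,0,0,5.5],[0,0,0,0,0,0,5.5]]]' 25; python3 - <<'E'
from h import *
goal(.5285,-.389,.24,.9)
E
```

```text
time: 11.4
position: [0.5315, 0.0273, 0.0897]
tool_rot: [-3.132, -0.245, -0.0]
ft_force: [1.1, -0.6, -0.1]
grip_width: 1.002
time: 12.2
position: [0.5314, 0.027, 0.0898]
tool_rot: [3.132, 0.244, 0.0]
ft_force: [0.1, -0.6, 4.4]
grip_width: 0.686
t 12.2 pos [0.5314 0.027  0.0898] yaw 8.9 tilt 0.02 d_tool cm [ -6.72  41.05 -15.01] turn z 8.0 f [ 0.1 -0.6  4.4] grip 5.97 q7 -1.69
```

```bash
python3 -m jog '[[[0,0,-0.5,0,0,0,5.5],[0,0,-1,0,0,0,5.5],[0,0,-2,0,0,0,5.5],[0,0,-2.5,0,0,0,5.5],[0,0.5,-2.5,0,0,0,5.5],[-0.3,2,-2,0,0,0,5.5],[-0.5,3,-1,0,0,0,5.5],[-0.6,3.8,0,0,0,0,5.5],[-0.6,4,0,0,0,0,5.5],[-0.6,4,0,0,0,0,5.5],[-0.6,4,0,0,0,0,5.5],[-0.6,4,0,0,0,0,5.5]]]' 25; python3 -m jog '[[[-0.6,4,0,0,0,0,5.5],[-0.6,4,0,0,0,0,5.5],[-0.6,3.5,0,0,0,2,5.5],[-0.6,2,0,0,0,3,5.5],[-0.5,1.5,0,0,0,3,5.5],[0,0,0,0,0,0,5.5],[0,0,0,0,0,0,5.5],[0,0,0,0,0,0,5.5]]]'; python3 - <<'E'
from h import *
goal(.5285,-.389,.0365,.9)
d=show()
E
```

```text
time: 13.4
position: [0.5325, -0.2303, 0.205]
tool_rot: [3.132, 0.245, 0.0]
ft_force: [0.7, 0.0, -1.4]
grip_width: 0.687
time: 14.2
position: [0.5265, -0.3784, 0.2049]
tool_rot: [-3.141, -0.031, -0.001]
ft_force: [0.5, 0.2, -1.5]
grip_width: 0.685
t 14.2 pos [ 0.5265 -0.3784  0.2049] yaw 1.1 tilt 0.06 d_tool cm [ 0.17  1.08 16.84] turn z 0.2 f [ 0.5  0.2 -1.5] grip 5.96 q7 -1.1
top red [297. 265.] (0.01, (array([0.5283, 0.0273]), array([137.4,  65.8]), 10.1)) (0.056, (array([0.5234, 0.0261]), array([132.5,  63.4]), 10.1)) (0.1, (array([0.5188, 0.025 ]), array([127.8,  61.2]), 10.1)) (0.144, (array([0.5141, 0.0239]), array([123. ,  58.9]), 10.1))
top red [423. 261.] (0.01, (array([ 0.5343, -0.2444]), array([149.5,  84.3]), -0.7)) (0.056, (array([ 0.5292, -0.2358]), array([144.1,  81.3]), -0.7)) (0.1, (array([ 0.5244, -0.2276]), array([139. ,  78.4]), -0.7)) (0.144, (array([ 0.5195, -0.2194]), array([133.9,  75.5]), -0.7))
top yellow [130. 256.] (0.01, (array([0.5572, 0.3901]), array([100.4,  84. ]), -4.8)) (0.056, (array([0.5513, 0.3759]), array([96.8, 80.9]), -4.8)) (0.1, (array([0.5
[... 229 characters left out ...]
ay([91.6, 47.6]), 89.3)) (0.1, (array([ 0.484, -0.369]), array([88.3, 45.9]), 89.3)) (0.144, (array([ 0.4807, -0.3556]), array([85. , 44.2]), 89.3))
top blue [346. 255.] (0.01, (array([ 0.5481, -0.077 ]), array([129.2,  58.3]), 14.0)) (0.056, (array([ 0.5426, -0.0745]), array([124.6,  56.3]), 14.0)) (0.1, (array([ 0.5372, -0.072 ]), array([120.2,  54.3]), 14.0)) (0.144, (array([ 0.5319, -0.0695]), array([115.7,  52.3]), 14.0))
top blue [198. 255.] (0.01, (array([0.5539, 0.2406]), array([147. ,  78.4]), 5.3)) (0.056, (array([0.5481, 0.2318]), array([141.7,  75.5]), 5.3)) (0.1, (array([0.5426, 0.2234]), array([136.7,  72.9]), 5.3)) (0.144, (array([0.5371, 0.2149]), array([131.6,  70.2]), 5.3))
```

```bash
python3 -m jog '[[[0.2,0.6,1,0,0,0.2,5.5],[0,0.5,2,0,0,0,5.5],[0,0,3,0,0,0,5.5],[0,0,3,0,0,0,5.5],[0,0,3,0,0,0,5.5],[0,0,2,0,0,0,5.5],[0,0,1,0,0,0,5.5],[0,0,0.5,0,0,0,5.5],[0,0,0,0,0,0,5.5],[0,0,0,0,0,0,5.5]]]' 25; python3 - <<'E'
from h import *
goal(.5285,-.389,.0368,.9)
d=cam("side"); save(d,"p4.png",(300,480,270,510),3)
E
```

```text
time: 15.25
position: [0.5284, -0.3925, 0.0508]
tool_rot: [3.14, 0.02, 0.003]
ft_force: [0.1, -0.8, -1.9]
grip_width: 0.688
t 15.25 pos [ 0.5284 -0.3925  0.0508] yaw 0.7 tilt 0.13 d_tool cm [ 0.01 -0.35  1.4 ] turn z -0.2 f [ 0.1 -0.8 -1.9] grip 5.99 q7 -1.14
```

View pics/p4.png

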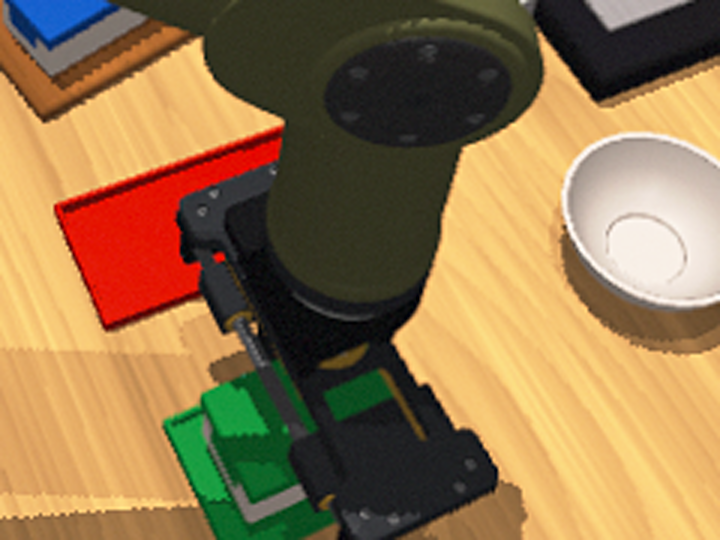

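Green hangs inside the rim, with a slight sideways correction needed. Lowering.

```bash
python3 -m jog '[[[0,-0.2,0.4,0,0,0,5.5],[0,0,0.4,0,0,0,5.5],[0,0,0.2,0,0,0,5.5],[0,0,0.1,0,0,0,5.5],[0,0,0.1,0,0,0,5.5],[0,0,0.1,0,0,0,5.5],[0,0,0,0,0,0,5.5],[0,0,0,0,0,0,5.5]]]' ; python3 -m jog '[[[0,0,0.05,0,0,0,5.5],[0,0,0.05,0,0,0,5.5],[0,0,0,0,0,0,5.5]]]'
```

```text
time: 16.1
position: [0.5276, -0.3901, 0.0369]
tool_rot: [3.141, 0.02, 0.0]
ft_force: [-0.8, 0.6, 1.2]
grip_width: 0.689
time: 16.4
position: [0.5276, -0.3901, 0.0369]
tool_rot: [3.141, 0.02, -0.0]
ft_force: [-4.1, 1.9, 7.7]
grip_width: 0.685
```

Contact at the expected height. Releasing, then heading back for red.

```bash
python3 -m jog '[[[0,0,0,0,0,0,6.5],[0,0,0,0,0,0,7.5],[0,0,0,0,0,0,8.0],[0,0,0,0,0,0,8.0],[0,0,0,0,0,0,8.0],[0,0,-0.5,0,0,0,8.0],[0,0,-1,0,0,0,8.0],[0,0,-2,0,0,0,8.0],[0,0,-3,0,0,-2,8.0],[0,-0.5,-3,0,0,-3,8.0],[0,-1.5,-3,0,0,-3,8.0],[0,-2.5,-1,0,0,-1.5,8.7]]]'; python3 -c "
from h import *
goal(.5234,.0261,.046,10.1)"
```

```text
time: 17.6
position: [0.5236, -0.3475, 0.1753]
tool_rot: [3.124, 0.278, 0.008]
ft_force: [0.2, -0.3, 0.2]
grip_width: 0.955
t 17.6 pos [ 0.5236 -0.3475  0.1753] yaw 10.2 tilt 0.43 d_tool cm [  6.51 -36.85  12.76] turn z 0.1 f [ 0.2 -0.3  0.2] grip 8.31 q7 -0.99
```

```bash
python3 -m jog '[[[0.7,-4,0,0,0,0,8.7],[0.7,-4,0,0,0,0,8.7],[0.7,-4,0,0,0,0,8.7],[0.7,-4,0,0,0,0,8.7],[0.7,-4,0,0,0,0,8.7],[0.7,-4,0,0,0,0,8.7],[0.7,-4,0,0,0,0,8.7],[0.7,-4,0,0,0,0,8.7],[0.5,-3,0,0,0,0,8.7],[0.3,-1.5,0,0,0,0,8.7],[0,0,0,0,0,0,8.7],[0,0,0,0,0,0,8.7]]]'; python3 - <<'E'
from h import *
goal(.5234,.0261,.046,10.1)
d=cam("top"); save(d,"p5.png",(190,330,270,590),2)
E
```

```text
time: 18.8
position: [0.5205, 0.0245, 0.1711]
tool_rot: [3.128, 0.28, 0.001]
ft_force: [0.1, -0.2, 0.7]
grip_width: 0.996
t 18.8 pos [0.5205 0.0245 0.1711] yaw 10.2 tilt 0.09 d_tool cm [ 0.31 -0.13 12.51] turn z 0.1 f [ 0.1 -0.2  0.7] grip 8.67 q7 -1.59
```

View pics/p5.png

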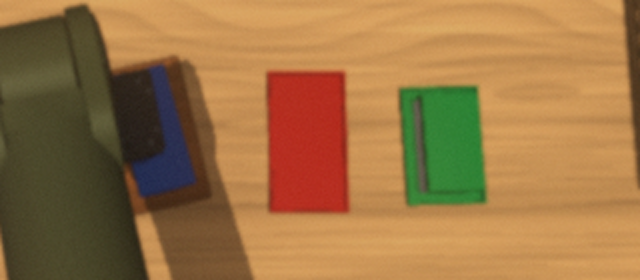

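Green lies inside its tray rim. Now red.

```bash
python3 -m jog '[[[0.2,-0.1,1,0,0,0,8.7],[0.1,0,2,0,0,0,8.7],[0,0,2.5,0,0,0,8.7],[0,0,2.5,0,0,0,8.7],[0,0,2,0,0,0,8.7],[0,0,1.5,0,0,0,8.7],[0,0,0.7,0,0,0,8.7],[0,0,0.3,0,0,0,8.7],[0,0,0,0,0,0,8.7]]]' 25;python3 -m jog '[[[0,0,0,0,0,0,5.5],[0,0,0,0,0,0,5.5],[0,0,0,0,0,0,5.5],[0,0,0,0,0,0,5.5],[0,0,0,0,0,0,5.5],[0,0,0,0,0,0,5.5],[0,0,0,0,0,0,5.5],[0,0,0,0,0,0,5.5]]]' 25; python3 - <<'E'
from h import *
goal(.5343,-.245,.20,-.7)
E
```

```text
time: 19.75
position: [0.5233, 0.0266, 0.0457]
tool_rot: [3.129, 0.279, 0.001]
ft_force: [0.2, 0.9, -1.2]
grip_width: 0.999
time: 20.55
position: [0.5233, 0.0265, 0.0458]
tool_rot: [3.129, 0.28, 0.001]
ft_force: [-1.1, -0.8, 5.1]
grip_width: 0.689
t 20.55 pos [0.5233 0.0265 0.0458] yaw 10.2 tilt 0.03 d_tool cm [ -3.73  26.92 -15.4 ] turn z 10.9 f [-1.1 -0.8  5.1] grip 5.99 q7 -1.71
```

```bash
python3 -m jog '[[[0,0,-0.5,0,0,0,5.5],[0,0,-1,0,0,0,5.5],[0,0,-2,0,0,0,5.5],[0,0,-2.5,0,0,0,5.5],[0,0,-2.5,0,0,0,5.5],[0,1,-2.5,0,0,0,5.5],[-0.3,2.5,-1,0,0,0,5.5],[-0.5,3.5,0,0,0,0,5.5],[-0.5,4,0,0,0,0,5.5],[-0.5,4,0,0,0,1,5.5],[-0.5,4,0,0,0,2,5.5],[-0.5,3.5,0,0,0,3,5.5]]]' 25; python3 -m jog '[[[-0.5,2.5,0,0,0,3,5.5],[-0.4,1.5,0,0,0,2,5.5],[0,0,0,0,0,0,5.5],[0,0,0,0,0,0,5.5],[0,0,0,0,0,0,5.5]]]'; python3 - <<'E'
from h import *
goal(.5343,-.2445,.0368,-.7)
d=cam("top")
for k in blobs(d,"blue"): print(k.mean(0),rect(d,k,.056))
E
```

```text
time: 21.75
position: [0.5324, -0.2019, 0.1656]
tool_rot: [3.14, 0.111, -0.0]
ft_force: [0.1, -0.6, -3.8]
grip_width: 0.687
time: 22.25
position: [0.5267, -0.2374, 0.1657]
tool_rot: [-3.14, 0.015, -0.0]
ft_force: [0.4, 0.8, -3.6]
grip_width: 0.686
t 22.25 pos [ 0.5267 -0.2374  0.1657] yaw -0.6 tilt 0.07 d_tool cm [ 0.77  0.72 12.89] turn z 0.1 f [ 0.4  0.8 -3.6] grip 5.97 q7 -1.32
[345.90062112 255.16770186] (array([ 0.5426, -0.0744]), array([124.6,  56.2]), 14.0)
[198.41791045 254.58706468] (array([0.5481, 0.2314]), array([141.8,  75.6]), 4.9)
```

```bash
python3 -m jog '[[[0.4,0.4,1,0,0,0,5.5],[0.4,0.4,2,0,0,0,5.5],[0,0,3,0,0,0,5.5],[0,0,2.5,0,0,0,5.5],[0,0,2,0,0,0,5.5],[0,0,1,0,0,0,5.5],[0,0,0,0,0,0,5.5],[0,0,0,0,0,0,5.5]]]' 25; python3 - <<'E'
from h import *
goal(.5343,-.2455,.0368,-.7)
d=cam("side"); save(d,"p6.png",(250,450,240,460),3)
E
```

```text
time: 23.1
position: [0.5346, -0.2482, 0.0511]
tool_rot: [3.141, -0.021, 0.002]
ft_force: [0.3, -0.6, -3.2]
grip_width: 0.688
t 23.1 pos [ 0.5346 -0.2482  0.0511] yaw -0.8 tilt 0.06 d_tool cm [-0.04 -0.27  1.43] turn z -0.1 f [ 0.3 -0.6 -3.2] grip 5.99 q7 -1.38
```

View pics/p6.png

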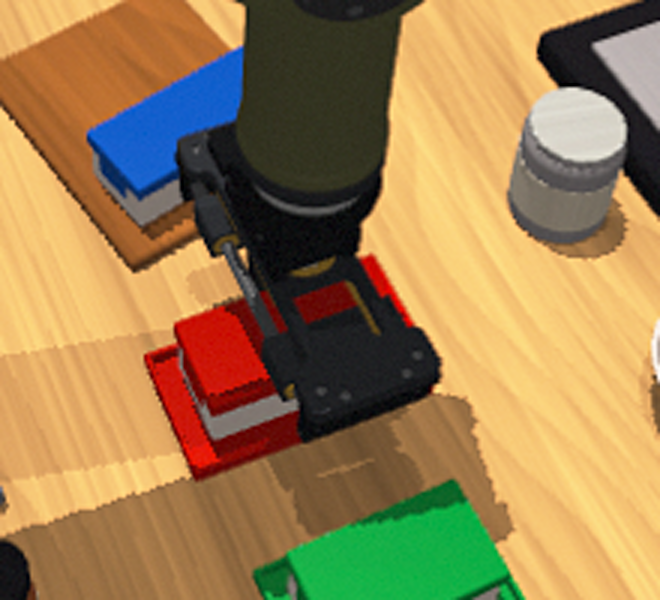

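Red is above its tray and inside the rim, with the tin clear. Lowering.

```bash
python3 -m jog '[[[0,-0.1,0.4,0,0,0,5.5],[0,0,0.4,0,0,0,5.5],[0,0,0.2,0,0,0,5.5],[0,0,0.1,0,0,0,5.5],[0,0,0.1,0,0,0,5.5],[0,0,0.1,0,0,0,5.5],[0,0,0,0,0,0,5.5],[0,0,0,0,0,0,5.5]]]' ; python3 -m jog '[[[0,0,0.05,0,0,0,5.5],[0,0,0.05,0,0,0,5.5],[0,0,0,0,0,0,5.5]]]'
```

```text
time: 23.95
position: [0.5339, -0.2474, 0.0376]
tool_rot: [3.141, -0.022, 0.0]
ft_force: [1.0, -0.7, -3.5]
grip_width: 0.685
time: 24.25
position: [0.534, -0.2473, 0.0369]
tool_rot: [3.141, -0.021, 0.0]
ft_force: [-0.4, 0.9, -0.8]
grip_width: 0.687
```

```bash
python3 -m jog '[[[0,0,0.05,0,0,0,5.5],[0,0,0.03,0,0,0,5.5],[0,0,0,0,0,0,5.5]]]'; python3 -m jog '[[[0,0,0,0,0,0,6.5],[0,0,0,0,0,0,7.5],[0,0,0,0,0,0,8.0],[0,0,0,0,0,0,8.0],[0,0,0,0,0,0,8.0],[0,0,-0.5,0,0,0,8.0],[0,0,-1,0,0,0,8.0],[0,0,-2,0,0,-2,8.0],[0,0,-3,0,0,-4,8.0],[0,-0.5,-3,0,0,-4,8.0],[0,-1.5,-2,0,0,-4,8.0],[0,-2.5,-0.5,0,0,-0.7,8.7]]]'; python3 -c "
from h import *
goal(.5426,-.0744,.046,14)"
```

```text
time: 24.55
position: [0.534, -0.2473, 0.0368]
tool_rot: [3.141, -0.021, -0.0]
ft_force: [-2.8, 1.3, 4.8]
grip_width: 0.684
time: 25.75
position: [0.5272, -0.2047, 0.1596]
tool_rot: [3.115, 0.379, 0.008]
ft_force: [0.9, 0.1, -0.8]
grip_width: 0.951
t 25.75 pos [ 0.5272 -0.2047  0.1596] yaw 13.9 tilt 0.37 d_tool cm [  4.56 -12.33  11.33] turn z -0.1 f [ 0.9  0.1 -0.8] grip 8.27 q7 -1.14
```

```bash
python3 -m jog '[[[1.2,-3.2,0,0,0,0,8.7],[1.3,-3.5,0,0,0,0,8.7],[1.2,-3.2,0,0,0,0,8.7],[0.6,-1.6,0,0,0,0,8.7],[0.2,-0.5,1,0,0,0,8.7],[0,0,2,0,0,0,8.7],[0,0,2.5,0,0,0,8.7],[0,0,2,0,0,0,8.7],[0,0,0,0,0,0,8.7],[0,0,0,0,0,0,8.7]]]'; python3 -c "
from h import *
goal(.5426,-.0744,.046,14)"
```

```text
time: 26.75
position: [0.54, -0.0767, 0.0807]
tool_rot: [-3.119, -0.379, 0.001]
ft_force: [0.2, -0.6, 0.5]
grip_width: 0.999
t 26.75 pos [ 0.54   -0.0767  0.0807] yaw 13.9 tilt 0.04 d_tool cm [ 0.31 -0.16  3.47] turn z -0.1 f [ 0.2 -0.6  0.5] grip 8.69 q7 -1.42
```

```bash
python3 -m jog '[[[0.2,-0.2,0.7,0,0,0,8.7],[0.1,0,1,0,0,0,8.7],[0,0,1,0,0,0,8.7],[0,0,0.7,0,0,0,8.7],[0,0,0,0,0,0,8.7]]]' 25;python3 -m jog '[[[0,0,0,0,0,0,5.5],[0,0,0,0,0,0,5.5],[0,0,0,0,0,0,5.5],[0,0,0,0,0,0,5.5],[0,0,0,0,0,0,5.5],[0,0,0,0,0,0,5.5],[0,0,0,0,0,0,5.5],[0,0,0,0,0,0,5.5]]]' 25; python3 - <<'E'
from h import *
goal(.554,.241,.17,5.3)
E
```

```text
time: 27.25
position: [0.5415, -0.0731, 0.0453]
tool_rot: [-3.118, -0.381, 0.004]
ft_force: [0.2, 0.3, 0.1]
grip_width: 1.001
time: 28.05
position: [0.5429, -0.0737, 0.047]
tool_rot: [3.118, 0.38, 0.001]
ft_force: [0.0, -3.0, 2.7]
grip_width: 0.686
t 28.05 pos [ 0.5429 -0.0737  0.047 ] yaw 13.9 tilt 0.06 d_tool cm [  8.65 -30.27 -12.32] turn z 8.6 f [ 0.  -3.   2.7] grip 5.97 q7 -1.46
```

```bash
python3 -m jog '[[[0,0,-0.5,0,0,0,5.5],[0,0,-1,0,0,0,5.5],[0,0,-2,0,0,0,5.5],[0,0,-2.5,0,0,0,5.5],[0,-0.5,-2.5,0,0,0,5.5],[0.3,-1.5,-2.5,0,0,0,5.5],[0.8,-2.5,-1,0,0,0,5.5],[1,-3.5,0,0,0,0,5.5],[1,-3.7,0,0,0,0,5.5],[1,-3.7,0,0,0,0,5.5],[1,-3.7,0,0,0,0,5.5],[1,-3.7,0,0,0,0,5.5]]]' 25; python3 -m jog '[[[1,-3.5,0,0,0,2,5.5],[1,-2.5,0,0,0,3,5.5],[0.7,-1.4,0,0,0,3,5.5],[0,0,0,0,0,0.6,5.5],[0,0,0,0,0,0,5.5],[0,0,0,0,0,0,5.5]]]'; python3 - <<'E'
from h import *
goal(.554,.241,.038,5.3)
E
```

```text
time: 29.25
position: [0.5461, 0.1645, 0.1669]
tool_rot: [-3.118, -0.381, 0.001]
ft_force: [1.2, -0.7, -4.7]
grip_width: 0.69
time: 29.85
position: [0.5575, 0.2391, 0.1664]
tool_rot: [3.137, 0.144, -0.001]
ft_force: [-0.5, -0.9, -3.9]
grip_width: 0.688
t 29.85 pos [0.5575 0.2391 0.1664] yaw 5.3 tilt 0.09 d_tool cm [-0.32 -0.24 12.84] turn z -0.0 f [-0.5 -0.9 -3.9] grip 5.98 q7 -2.15
```

```bash
python3 -m jog '[[[-0.3,0,1,0,0,0,5.5],[0,0,2,0,0,0,5.5],[0,0,3,0,0,0,5.5],[0,0,2.5,0,0,0,5.5],[0,0,2,0,0,0,5.5],[0,0,1,0,0,0,5.5],[0,0,0,0,0,0,5.5],[0,0,0,0,0,0,5.5]]]' 25; python3 - <<'E'
from h import *
goal(.554,.241,.038,5.3)
d=cam("side"); save(d,"p7.png",(110,270,180,400),3)
E
```

```text
time: 30.65
position: [0.555, 0.2403, 0.0523]
tool_rot: [-3.138, -0.145, -0.001]
ft_force: [1.0, -0.3, -4.4]
grip_width: 0.688
t 30.65 pos [0.555  0.2403 0.0523] yaw 5.3 tilt 0.05 d_tool cm [-0.09 -0.08  1.43] turn z -0.0 f [ 1.  -0.3 -4.4] grip 5.99 q7 -2.22
```

View pics/p7.png

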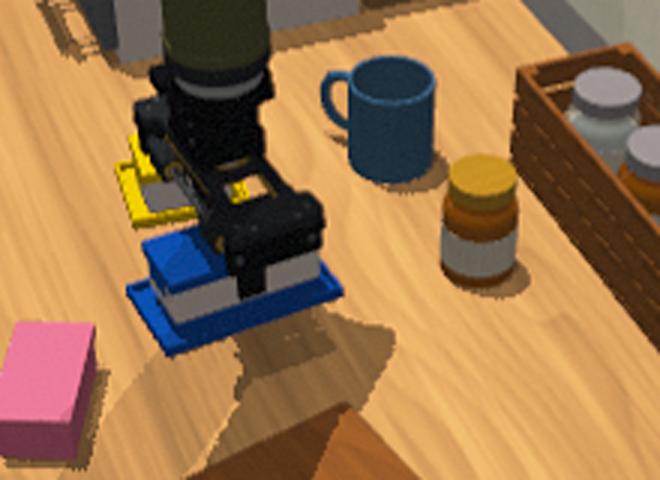

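Blue is above its tray and inside the rim. Lowering.

```bash
python3 -m jog '[[[0,0,0.4,0,0,0,5.5],[0,0,0.4,0,0,0,5.5],[0,0,0.2,0,0,0,5.5],[0,0,0.1,0,0,0,5.5],[0,0,0.1,0,0,0,5.5],[0,0,0.1,0,0,0,5.5],[0,0,0,0,0,0,5.5],[0,0,0,0,0,0,5.5]]]' ; python3 -m jog '[[[0,0,0.05,0,0,0,5.5],[0,0,0.05,0,0,0,5.5],[0,0,0.03,0,0,0,5.5],[0,0,0,0,0,0,5.5]]]'
```

```text
time: 31.5
position: [0.5546, 0.2404, 0.0387]
tool_rot: [3.138, 0.146, 0.0]
ft_force: [0.6, 1.0, -3.3]
grip_width: 0.686
time: 31.9
position: [0.5547, 0.2404, 0.0381]
tool_rot: [3.138, 0.146, 0.0]
ft_force: [-2.5, 0.3, 3.0]
grip_width: 0.685
```

```bash
python3 -m jog '[[[0,0,0,0,0,0,6.5],[0,0,0,0,0,0,7.5],[0,0,0,0,0,0,8.0],[0,0,0,0,0,0,8.0],[0,0,0,0,0,0,8.0],[0,0,-0.5,0,0,0,8.0],[0,0,-1,0,0,0,8.0],[0,0,-2,0,0,0,8.0],[0,0,-3,0,0,0,8.0],[0,1,-3,0,0,0,8.0],[0,2,-3,0,0,0,8.0],[0,3,-3,0,0,0,8.7]]]'; python3 -m jog '[[[0,4,-2,0,0,0,8.7],[0,4,0,0,0,0,8.7],[0,4,0,0,0,0,8.7],[0,4,0,0,0,0,8.7],[0,2,0,0,0,0,8.7],[0,1,0,0,0,0,8.7],[0,0,0,0,0,0,8.7],[0,0,0,0,0,0,8.7]]]'; python3 - <<'E'
from h import *
d=cam("top"); save(d,"end_top.png",(130,340,80,540),1.7)
d=cam("side"); save(d,"end_side.png")
E
```

```text
time: 33.1
position: [0.5596, 0.1824, 0.1948]
tool_rot: [-3.136, -0.152, -0.002]
ft_force: [0.9, -0.6, 0.8]
grip_width: 0.953
time: 33.9
position: [0.5777, -0.0066, 0.2128]
tool_rot: [-3.137, -0.149, -0.001]
ft_force: [0.3, 1.0, -0.8]
grip_width: 0.998
```

View pics/end_top.png

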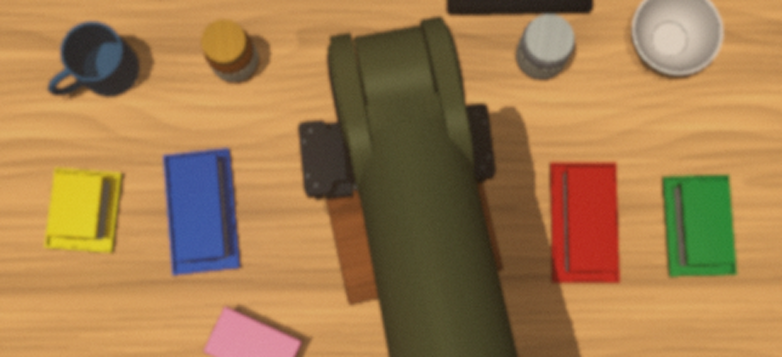

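View pics/end_side.png

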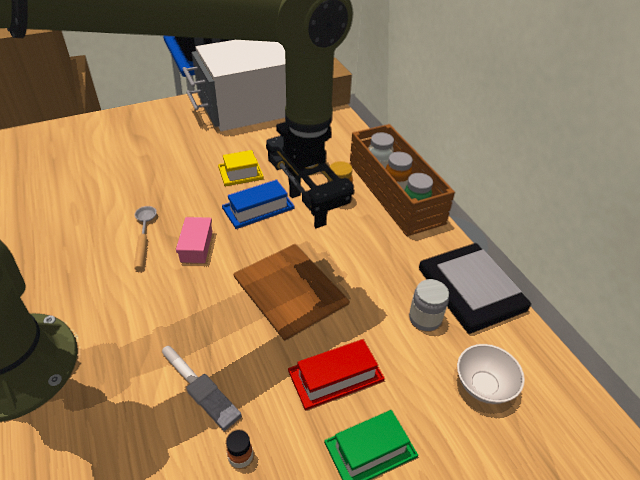

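All four containers lie flat inside the rims of their matching trays: yellow (240,167), blue (258,202), red (336,372) and green (370,443). The jar, tin and pink block haven't moved, and the gripper is clear of everything. Handing in.

```bash
python3 -c "
from h import *
print(close_job())"
```

```text
the job is handed in; nothing more can be done
None
```

All four containers are in the trays that match their lids, and I handed the job in at about 34 s of the 136 s allowed. I moved them in the order yellow, green, red, blue, each lowered slowly until it touched the tray floor. The wrist force was at most 8.5 N in the readings I took.

The last top and side pictures show every container flat, lid up and inside its rim. The jar, the tin and the pink block are where they started, and the gripper is clear of everything.

- **Look-alike:** the trained network named the pink block as `box_green`. I ignored that and found the containers by lid colour and size instead.
- **Camera disagreement:** the two cameras differed by about 4 to 7 mm on some tray centres. For green and red I used a value between the two, and for yellow and blue I kept to the top camera.

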